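Sweep glass offcuts into the scrap bay

ROBOT

A 6-joint arm with a two-finger parallel gripper is mounted at the origin on the work surface. World frame = base frame: x ahead of the robot, y to its left, z up, the work surface at z = 0. Lengths are in m, angles in rad, forces in N, time in s.
With the tool pointing down it reaches from about 0.35 to 0.725 m from the base axis. Payload 4.3 kg.
Tool frame: the origin (TCP) lies at the very end of the fingers, on their centre line; the grasp point (between the pads) lies 19 mm behind it; z points along the fingers, y is the direction in which the jaws open and shut (so a half turn about z gives the same grasp; the last joint's range is limited). The gripper opens to 85 mm and grips with 20 to 120 N. Pads are 22 mm wide; open, the fingers measure 114 mm over their backs; the gripper's body (76 mm by 85 mm) begins 54 mm behind the grasp point. The pads swing forward as they close: fully open they stand 13 mm farther back than shut.
Start: joints at [-1.389, 0.377, 0.081, 1.274, 0, 1.46], TCP at [0.165, -0.551, 0.231] pointing down, gripper open.
Joint ranges: [-2.72, 2.72], [-0.84, 1.66], [-1.02, 1.22], [-1.77, 2.12], [-1.37, 1.28], [-3.14, 3.14]. Speed limits (rad/s): [2.57, 2.57, 3.14, 3.14, 3.14, 3.14].

INTERFACE

Orientations are given as a unit quaternion [x, y, z, w].
In Python, from workcell import env gives the robot as it stands. The module is installed in compiled form; this text tells all that it offers.
- The arm moves only by the shell command python3 -m handwheel 'ROWS' [FORCE]. ROWS is JSON, a list of rows, each a list of 7 numbers: the turn, a rotation vector about the tool's x, y, z in units of 6 degrees (1.0 is 6 degrees), then the shift along the tool's x, y, z in mm, then the finger opening in mm, from 0 to 85.4. A call has 1 to 12 rows; each row shifts and turns the commanded pose from where the row before left it, along the tool's axes as they then stand; what a row does not reach is not made up. A row lasts 1/10 s, in which the tool goes at most 50 mm and 8.59 degrees, less where a joint would pass 70% of its speed; a pose out of reach is approached as far as the arm can. A call is refused whole if a number of a shift passes 50 or a number of a turn 1, either way. A call with a gripper value outside its range is refused whole. The fingers move at their own pace and stop on an object; FORCE is the grip in N (left out, the last holds). Time passes only in rows, so rows that do not move let the fingers close. It gives the time, the measured TCP pose, the force and the opening at its end, in the units of the state.
- env.get_state(): the state, without advancing time (a new reading comes with each control period).
- env.camera(name): name is "side" or "top" or "wrist"; returns the picture (480x640x3 uint8, red, green, blue); there is no depth.
- env.camera_params(name): a dict with "K" (3x3 intrinsics, pixels), "world_to_cam" (4x4, takes a point from world to camera coordinates); the wrist camera has in their place "T_tool_cam" (4x4, takes a point from camera to tool coordinates, whose origin is the TCP and whose axes are the flange's). Camera axes: x right, y down, z forward; pixel columns grow to the right and rows downward; lengths in m; the calibration is good to about 2 mm. The wrist camera is an equidistant fisheye: a pixel r from the principal point sees the ray r / f radians off the axis. A picture is of the moment at which its call begins: read the wrist's pose just before it. camera_params takes no time and is no camera call.
- env.sign_off(): hands the job in, once; it reports no verdict.
The state is a dict: "time_s": time; "joint_positions": joint angles; "dq": joint speeds; "joint_efforts": joint torques, N m; "position": TCP position; "eef_rot": TCP orientation; "force": force on the tool from outside, world axes, zero at the start; "torque": the same for the moment, N m; "width": opening from 0.0 (shut) to 1.0 (fully open).
Only numpy, scipy, OpenCV 4.12 (cv2) and the standard library are available. Lean on these libraries where they do the work, as an engineer would, in place of code of your own. Each camera call takes 0.05 s, during which the arm holds its last target. There are 200 camera calls.

TASK

Clear the glassworker's bench: with the fingertips, gently sweep the three round glass offcuts along the bench top through the open side of the low steel scrap bay, until each lies flat and wholly inside it. Push them only, never pinch or pick them up, and leave everything else standing where it is.

Things in the scene. Friction and masses are not known exactly. Their poses are not given: they have to be found in the camera images.
- bay: scrap bay: fixed low three-sided steel fence, inside 180 wide (own y) x 120 deep (own x), walls 25 high, 4 thick, floor flush with the bench (dark sheet, no sill). Origin: centre of the inside, at bench height. In its own frame the open mouth is at x = -60 (roughly facing the robot), back wall at x = +60, side walls at y = +-90 (inner faces). Its place and yaw vary
- offcut_large: the large one of three round slices cut from thick green glass rod: a flat disc 46 diameter x 18 high, lying flat on the bench and free to slide, 30 to 110 g. Origin: centre of its underside
- offcut_medium: the medium one of three round slices cut from thick green glass rod: a flat disc 40 diameter x 18 high, lying flat on the bench and free to slide, 30 to 110 g. Origin: centre of its underside
- offcut_small: the small one of three round slices cut from thick green glass rod: a flat disc 34 diameter x 18 high, lying flat on the bench and free to slide, 30 to 110 g. Origin: centre of its underside
- jar: bystander, loose, must stay put: small closed green glass jar with steel lid, upright, 40 diameter x 50 tall, near the offcuts on the robot's side. Origin: centre of its underside
- vase: bystander, loose, must stay put: small finished solid green glass vase, waisted, upright, up to 40 diameter x 55 tall, near the offcuts on the robot's side. Origin: centre of its underside
- tumbler: bystander, loose, must stay put: open green glass tumbler, upright, 68 rim diameter x 85 tall, left side. Origin: centre of its underside
- bottle: bystander, loose, must stay put: brown glass bottle, 62 diameter x 190 tall, far left. Origin: centre of its underside
- paddle: bystander, loose, must stay put: flat steel spatula with a wooden handle, lying flat, 280 long, blade 65 wide, right side. Origin: under its middle, its length along x
- weight: bystander, loose, must stay put: upright brass cylinder weight, 48 diameter x 60 tall, far right. Origin: centre of its underside

How it is judged:
By the outcome, as a careful person would: the job done as asked, in the order asked, and still so for the second after the job is handed in, with the robot touching nothing.
It also fails if it takes over 70 s, if anything falls off the work surface, if the arm or the gripper's body presses on something with over 40 N, if the wrist force passes 120 N, or if a joint passes its speed limit or range.

## Working session

There is one attempt and no reset: what is moved stays moved. The work goes in short steps, Python scripts to look and compute and a shell command to move; the robot and the scene stay as the last step left them, time stands still between calls to the robot, and variables do not carry over. Pictures are saved under pics/ and viewed, about 8 in all and at most 12, crops included, and the job is handed in when it is done.

```bash
mkdir -p pics
python3 - <<'E'
from workcell import env
import cv2,numpy as np
s=env.get_state();print(s)
for n in("top","side"):
    cv2.imwrite(f"pics/{n}0.png",env.camera(n)[:,:,::-1]);p=env.camera_params(n);print(n,p)
print(env.camera_params("wrist"))
E
```

```text
{'time_s': 0.0, 'joint_positions': array([-1.38930646e+00,  3.78058780e-01,  7.96314024e-02,  1.27439937e+00,
        9.43331617e-06,  1.46051727e+00]), 'dq': array([-0.00010237, -0.00012711, -0.00117695, -0.00025626, -0.00165685,
       -0.00031993]), 'joint_efforts': array([ 3.37067895e-04, -4.63607955e+01,  2.69874054e+01,  2.07930431e-02,
       -2.53311673e-04, -4.88339950e-06]), 'position': array([ 0.16529847, -0.55004605,  0.23036545]), 'eef_rot': array([ 9.89377211e-01,  1.45367477e-01, -3.14257300e-05, -1.01473641e-03]), 'force': array([0.85133258, 0.33722485, 1.19665305]), 'torque': array([0.02212696, 0.01850735, 0.01153353]), 'width': 0.9967281086243891}
top {'K': array([[442.35607012,   0.        , 320.92447414],
       [  0.        , 442.35607012, 243.52692851],
       [  0.        ,   0.        ,   1.        ]]), 'world_to_cam': array([[ 0.02699997, -0.99956852,  0.01156625,  0.01087284],
       [-0.98254564, -0.02866694, -0.18379952,  0.55290606],
       [ 0.18405179, -0.00640179, -0.9828957 ,  0.89941235],
       [ 0.        ,  0.        ,  0.        ,  1.        ]])}
[... 341 characters left out ...]
14841e-02],
       [ 2.28552202e-02,  6.23941495e-01, -7.81136767e-01,
         8.78169356e-01],
       [ 0.00000000e+00,  0.00000000e+00,  0.00000000e+00,
         1.00000000e+00]])}
{'K': array([[371.64829954,   0.        , 321.19698864],
       [  0.        , 371.64829954, 243.0904536 ],
       [  0.        ,   0.        ,   1.        ]]), 'T_tool_cam': array([[-3.39260757e-04, -9.55055277e-01, -2.96427567e-01,
         7.54388352e-02],
       [ 9.99999908e-01, -4.01571679e-04,  1.49319529e-04,
        -7.33746478e-04],
       [-2.61645320e-04, -2.96427489e-01,  9.55055326e-01,
        -1.42719226e-01],
       [ 0.00000000e+00,  0.00000000e+00,  0.00000000e+00,
         1.00000000e+00]])}
```

View pics/top0.png

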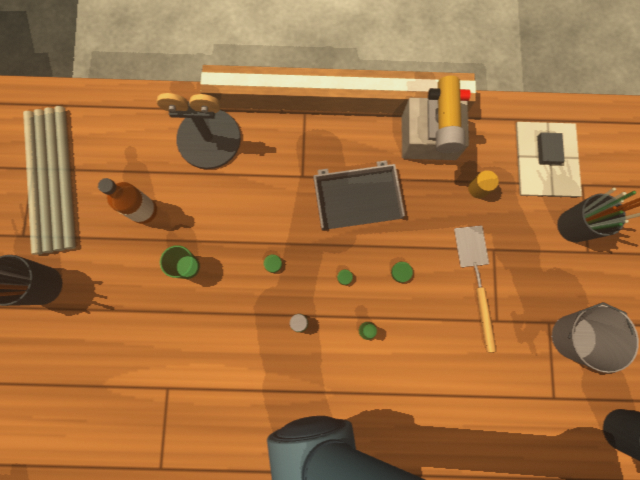

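View pics/side0.png

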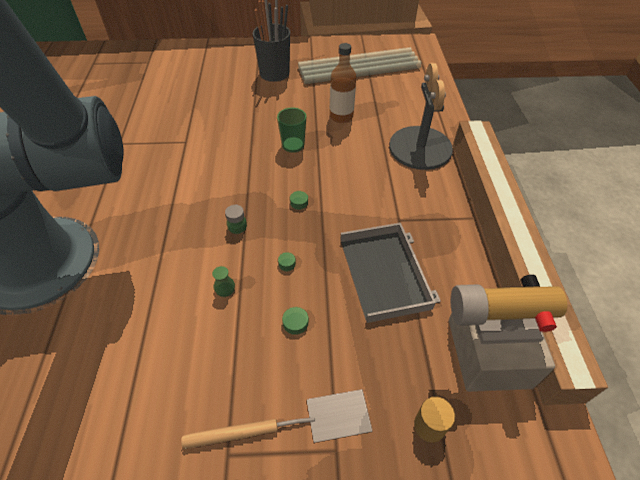

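Top view: discs at about (273,263), (345,277), (402,272); jar (299,323), vase (369,331). The bay has corners near (316,175), (400,165), (404,217), (322,229), with its mouth towards the robot. Next I'll measure these.

```bash
cat > h.py <<'E'
import cv2,numpy as np
from workcell import env
def ray(n,uv,z):
    p=env.camera_params(n);T=p["world_to_cam"];R=T[:3,:3];c=-R.T@T[:3,3]
    d=R.T@np.linalg.inv(p["K"])@np.array([uv[0],uv[1],1.]);return (c+d*(z-c[2])/d[2])
def discs(n,im):
    hsv=cv2.cvtColor(im,cv2.COLOR_BGR2HSV)
    m=cv2.inRange(hsv,(40,80,30),(85,255,255))
    out=[]
    for c in cv2.findContours(m,cv2.RETR_EXTERNAL,cv2.CHAIN_APPROX_NONE)[0]:
        if cv2.contourArea(c)<60: continue
        # footprint of blob on plane z=.009 (mid height)
        P=np.array([ray(n,q,.009)[:2] for q in c[:,0]])
        (x,y),(w,h),a=cv2.minAreaRect((P*1000).astype(np.float32))
        mu=cv2.moments(c);u=(mu['m10']/mu['m00'],mu['m01']/mu['m00'])
        print(n,np.round(u),'rect ctr',round(x),round(y),'size',round(w),round(h),'centroid',np.round(ray(n,u,.009)[:2]*1000))
E
python3 - <<'E'
from h import *
for n in("top","side"):
    im=cv2.imread(f"pics/{n}0.png");discs(n,im)
    hsv=cv2.cvtColor(im,cv2.COLOR_BGR2HSV)
    m=((hsv[...,1]<70)&(hsv[...,2]<110)).astype(np.uint8)*255
    x0,y0,x1,y1=(290,150,425,245) if n=="top" else (325,215,450,335)
    k=np.zeros_like(m);k[y0:y1,x0:x1]=m[y0:y1,x0:x1]
    k=cv2.morphologyEx(k,cv2.MORPH_OPEN,np.ones((5,5)))
    c=max(cv2.findContours(k,cv2.RETR_EXTERNAL,cv2.CHAIN_APPROX_NONE)[0],key=cv2.contourArea)
    ap=cv2.approxPolyDP(cv2.convexHull(c),5,True)[:,0]
    for q in ap: print(n,q,'z0',np.round(ray(n,q,0)[:2]*1000),'z25',np.round(ray(n,q,.025)[:2]*1000))
a=cv2.imread("pics/top0.png")[140:350,255:435];cv2.imwrite("pics/c.png",cv2.resize(a,None,fx=2.8,fy=2.8,interpolation=cv2.INTER_CUBIC))
E
```

```text
top [369. 331.] rect ctr 372 -81 size 28 30 centroid [371. -83.]
top [345. 277.] rect ctr 488 -28 size 29 29 centroid [487. -28.]
top [402. 272.] rect ctr 502 -155 size 42 42 centroid [ 502. -155.]
top [272. 263.] rect ctr 513 133 size 36 33 centroid [513. 133.]
top [187. 265.] rect ctr 512 339 size 67 80 centroid [502. 323.]
top [605. 206.] rect ctr 672 -636 size 6 134 centroid [ 666. -625.]
top [388 195] z0 [ 681. -126.] z25 [ 673. -122.]
top [386 205] z0 [ 657. -122.] z25 [ 650. -118.]
top [373 211] z0 [642. -92.] z25 [635. -89.]
top [346 211] z0 [640. -30.] z25 [633. -28.]
top [337 199] z0 [668.  -8.] z25 [660.  -7.]
top [345 190] z0 [690. -26.] z25 [682. -25.]
side [295. 320.] rect ctr 501 -151 size 51 42 centroid [ 501. -152.]
side [223. 282.] rect ctr 368 -65 size 35 66 centroid [368. -67.]
side [286. 261.] rect ctr 485 -26 size 40 31 centroid [486. -26.]
side [237. 226.] rect ctr 386 66 size 38 34 centroid [385.  65.]
side [299. 200.] rect ctr 511 136 size 50 37 centroid [512. 135.]
side [292. 128.] rect ctr 495 376 size 168 71 centroid [499. 378.]
side [60. 21.] rect ctr -273 959 size 145 342 centroid [-249.  954.]
side [26. 15.] rect ctr -372 1005 size 65 264 centroid [-374. 1002.]
side [399 225] z0 [718.  64.] z25 [711.  43.]
side [430 300] z0 [ 747. -116.] z25 [ 739. -130.]
side [364 312] z0 [ 624. -136.] z25 [ 621. -150.]
side [341 235] z0 [596.  42.] z25 [593.  22.]
```

View pics/c.png

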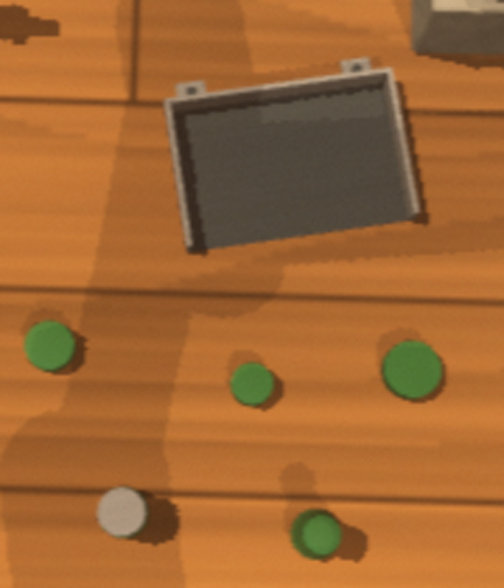

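The bay measures 180 wide across its mouth, which matches the spec. Its centre is about (669,-38) and its yaw about 9°. The discs are small (487,-27), large (502,-153) and medium (513,134). I'll push with the two fingertips slightly apart, along tool -x. First I'll turn the tool in place.

```bash
python3 -m handwheel '[[0,0,-1,0,0,0,16],[0,0,-1,0,0,0,16],[0,0,-1,0,0,0,16],[0,0,-1,0,0,0,16],[0,0,-1,0,0,0,16],[0,0,-1,0,0,0,16],[0,0,-1,0,0,0,16],[0,0,-1,0,0,0,16],[0,0,-1,0,0,0,16],[0,0,-1,0,0,0,16],[0,0,-1,0,0,0,16],[0,0,-1,0,0,0,16]]' 20
python3 -m handwheel '[[0,0,-1,0,0,0,16],[0,0,-1,0,0,0,16],[0,0,-1,0,0,0,16],[0,0,-1,0,0,0,16],[0,0,-1,0,0,0,16],[0,0,-1,0,0,0,16],[0,0,-1,0,0,0,16],[0,0,-1,0,0,0,16],[0,0,-1,0,0,0,16],[0,0,-1,0,0,0,16],[0,0,-1,0,0,0,16],[0,0,-1,0,0,0,16]]'
python3 -m handwheel '[[0,0,-1,0,0,0,16],[0,0,-1,0,0,0,16],[0,0,-1,0,0,0,16],[0,0,0,0,0,0,16],[0,0,0,0,0,0,16]]'
cat >> h.py <<'E'
from scipy.spatial.transform import Rotation as Ro
def to(x,y,th,z=None):
    "shift in tool axes (mm) to world x,y mm, and turn about tool z (units) to push heading th deg"
    s=env.get_state();R=Ro.from_quat(s["eef_rot"]);M=R.as_matrix();p=s["position"]*1000
    z=p[2] if z is None else z
    yaw=np.degrees(np.arctan2(-M[1,0],-M[0,0]));d=(th-yaw+180)%360-180
    print('at',np.round(p,1),'heading',round(yaw,2),'tilt',np.round(M[:,2],3),'force',np.round(s["force"],1),'t',round(s["time_s"],2),'q',np.round(s["joint_positions"],2))
    print('shift',np.round(M.T@(np.array([x,y,z])-p),1),'turn units',round(-d/6,2))
E
python3 -c "
from h import *
to(448,-26,-1.5)"
```

```text
time_s: 1.3
position: [0.1653, -0.5503, 0.2308]
eef_rot: [0.713, 0.701, 0.0, -0.0]
force: [-0.4, -0.2, 0.7]
width: 0.187
time_s: 2.5
position: [0.1653, -0.5503, 0.2307]
eef_rot: [0.165, 0.986, 0.001, -0.0]
force: [0.5, 0.2, -0.5]
width: 0.187
time_s: 3.0
position: [0.1654, -0.5505, 0.231]
eef_rot: [0.012, 1.0, 0.0, -0.0]
force: [0.2, 0.5, -0.1]
width: 0.186
at [ 165.4 -550.5  231. ] heading -1.4 tilt [-0.     0.001 -1.   ] force [ 0.2  0.5 -0.1] t 3.0 q [-1.39  0.38  0.08  1.27  0.   -1.36]
shift [-2.697e+02  5.312e+02  3.000e-01] turn units 0.02
```

```bash
python3 -m handwheel '[[0,0,0,-18,35,0,16],[0,0,0,-18,35,0,16],[0,0,0,-18,35,0,16],[0,0,0,-18,35,0,16],[0,0,0,-18,35,0,16],[0,0,0,-18,35,0,16],[0,0,0,-18,35,0,16],[0,0,0,-18,35,0,16],[0,0,0,-18,35,0,16],[0,0,0,-18,35,0,16],[0,0,0,-18,35,0,16],[0,0,0,-18,35,0,16]]'
python3 -m handwheel '[[0,0,0,-18,35,0,16],[0,0,0,-18,35,0,16],[0,0,0,-18,36,0,16],[0,0,0,0,0,0,16],[0,0,0,0,0,0,16]]'
python3 -c "
from h import *
to(448,-27,-1.5,5)
T=np.eye(4);cv2.imwrite('pics/w0.png',env.camera('wrist')[:,:,::-1])
for n in ('top','side'):
  im=env.camera(n)[:,:,::-1].copy();cv2.imwrite(f'pics/{n}1.png',im);discs(n,im)"
```

```text
time_s: 4.2
position: [0.3913, -0.1342, 0.2314]
eef_rot: [0.012, 1.0, -0.0, 0.0]
force: [0.6, 0.1, 0.3]
width: 0.19
time_s: 4.7
position: [0.4471, -0.0304, 0.2311]
eef_rot: [0.011, 1.0, -0.0, -0.0]
force: [-0.5, 0.0, 0.1]
width: 0.189
at [447.1 -30.4 231.1] heading -1.22 tilt [-0.001 -0.001 -1.   ] force [-0.5  0.   0.1] t 4.7 q [-0.21  0.12 -0.26  1.19 -0.   -0.19]
shift [ -1.    3.5 226.1] turn units 0.05
top [272. 263.] rect ctr 513 133 size 36 33 centroid [513. 133.]
top [186. 265.] rect ctr 512 339 size 67 80 centroid [503. 323.]
top [605. 207.] rect ctr 666 -625 size 6 109 centroid [ 666. -624.]
side [295. 320.] rect ctr 501 -151 size 51 42 centroid [ 501. -152.]
side [223. 282.] rect ctr 369 -65 size 37 65 centroid [368. -68.]
side [286. 261.] rect ctr 485 -26 size 40 31 centroid [486. -25.]
side [237. 227.] rect ctr 386 66 size 37 34 centroid [385.  65.]
side [299. 200.] rect ctr 511 136 size 50 37 centroid [512. 135.]
side [292. 128.] rect ctr 495 376 size 168 71 centroid [499. 378.]
side [41. 36.] rect ctr -284 867 size 43 92 centroid [-279.  859.]
side [67. 27.] rect ctr -245 956 size 96 290 centroid [-215.  918.]
```

View pics/w0.png

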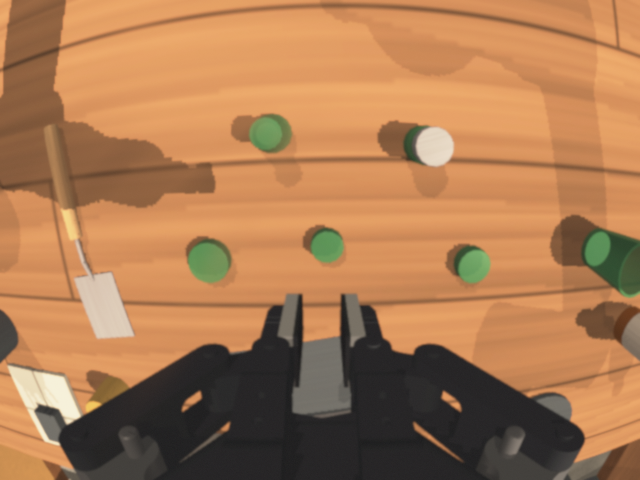

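The wrist view shows the small disc at (327,245), centred between the fingers. The jar (430,146) and vase (270,132) are clear of the fingers. I'll descend behind the small disc.

```bash
python3 -m handwheel '[[0,0,0,-1,3,40,16],[0,0,0,0,0,40,16],[0,0,0,0,0,40,16],[0,0,0,0,0,40,16],[0,0,0,0,0,30,16],[0,0,0,0,0,20,16],[0,0,0,0,0,10,16],[0,0,0,0,0,5,16],[0,0,0,0,0,0,16],[0,0,0,0,0,0,16]]'
python3 -c "
from h import *
to(669,-33,-1.5,5)"
```

```text
time_s: 5.85
position: [0.4492, -0.0284, 0.0073]
eef_rot: [0.011, 1.0, -0.0, 0.001]
force: [-0.6, -0.3, 0.7]
width: 0.191
at [449.2 -28.4   7.3] heading -1.31 tilt [ 0.002 -0.001 -1.   ] force [-0.6 -0.3  0.7] t 5.85 q [-0.2   0.34 -0.62  0.61 -0.   -0.18]
shift [-219.8    0.5    2.7] turn units 0.03
```

```bash
python3 -m handwheel '[[0,0,0,-5,0,2,16],[0,0,0,-5,0,0,16],[0,0,0,-8,0,0,16],[0,0,0,-12,0,0,16],[0,0,0,-12,0,0,16],[0,0,0,-12,0,0,16],[0,0,0,-12,0,0,16],[0,0,0,-12,0,0,16],[0,0,0,-12,0,0,16],[0,0,0,-12,0,0,16],[0,0,0,-12,0,0,16],[0,0,0,-12,0,0,16]]'
python3 -m handwheel '[[0,0,0,-12,0,0,16],[0,0,0,-12,0,0,16],[0,0,0,-12,0,0,16],[0,0,0,-12,0,0,16],[0,0,0,-12,0,0,16],[0,0,0,-10,0,0,16],[0,0,0,-8,0,0,16],[0,0,0,-7,0,0,16],[0,0,0,-5,0,0,16],[0,0,0,-3,0,0,16],[0,0,0,0,0,0,16],[0,0,0,0,0,0,16]]'
python3 -c "
from h import *
to(669,-33,-1.5,5)
for n in ('top','side'):
  im=env.camera(n)[:,:,::-1].copy();cv2.imwrite(f'pics/{n}2.png',im);discs(n,im)"
```

```text
time_s: 7.05
position: [0.5751, -0.0306, 0.0043]
eef_rot: [0.011, 1.0, -0.0, -0.0]
force: [-0.9, 1.0, 1.6]
width: 0.185
time_s: 8.25
position: [0.6671, -0.0328, 0.0043]
eef_rot: [0.011, 1.0, -0.0, 0.0]
force: [0.2, -0.0, -0.6]
width: 0.187
at [667.1 -32.8   4.3] heading -1.28 tilt [ 0. -0. -1.] force [ 0.2 -0.  -0.6] t 8.25 q [-0.14  0.7   0.02  0.89 -0.   -0.12]
shift [-1.9 -0.1 -0.7] turn units 0.04
top [272. 263.] rect ctr 513 134 size 36 36 centroid [513. 133.]
top [186. 265.] rect ctr 511 340 size 70 81 centroid [503. 324.]
side [295. 320.] rect ctr 501 -151 size 51 42 centroid [ 501. -152.]
side [223. 282.] rect ctr 366 -66 size 36 67 centroid [368. -68.]
side [398. 263.] rect ctr 698 -34 size 44 24 centroid [699. -37.]
side [237. 226.] rect ctr 386 67 size 37 33 centroid [385.  65.]
side [299. 200.] rect ctr 511 136 size 50 37 centroid [511. 135.]
side [292. 128.] rect ctr 495 376 size 168 71 centroid [499. 377.]
side [78. 33.] rect ctr -192 904 size 48 167 centroid [-169.  877.]
```

View pics/side2.png

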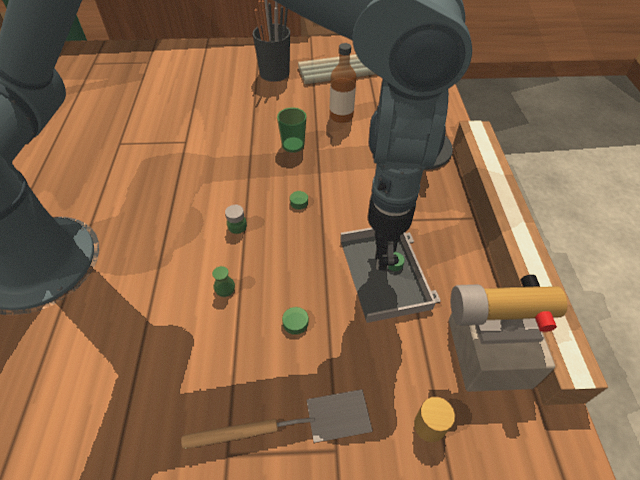

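Side view: the small disc is inside the bay at (398,262), about (698,-34). Next is the large disc.

```bash
python3 -m handwheel '[[0,0,0,15,0,0,16],[0,0,0,0,0,-35,16],[0,0,0,0,0,-35,16],[0,0,0,26,-20,0,16],[0,0,0,26,-20,0,16],[0,0,0,26,-20,0,16],[0,0,0,26,-20,0,16],[0,0,0,26,-20,0,16],[0,0,0,26,-20,0,16],[0,0,0,26,-20,0,16],[0,0,-1,0,0,0,16],[0,0,-1,0,0,0,16]]'
python3 -m handwheel '[[0,0,-1,0,0,0,16],[0,0,-1,0,0,0,16],[0,0,-1,0,0,0,16],[0,0,-0.7,0,0,0,16],[0,0,0,0,0,0,16],[0,0,0,0,0,0,16]]'
python3 -c "
from h import *
to(466,-176,33,5)
im=env.camera('top')[:,:,::-1].copy();cv2.imwrite('pics/top3.png',im);discs('top',im)"
```

```text
time_s: 9.55
position: [0.4659, -0.1689, 0.0745]
eef_rot: [-0.094, 0.996, -0.0, 0.0]
force: [0.4, -1.3, 0.3]
width: 0.188
time_s: 10.15
position: [0.467, -0.1684, 0.0744]
eef_rot: [-0.283, 0.959, -0.0, 0.0]
force: [-0.7, 0.4, 0.8]
width: 0.188
at [ 467.  -168.4   74.4] heading 32.83 tilt [ 0. -0. -1.] force [-0.7  0.4  0.8] t 10.15 q [-0.47  0.33 -0.42  0.82 -0.   -1.05]
shift [ 5.  -5.9 69.4] turn units -0.03
top [369. 331.] rect ctr 371 -82 size 28 28 centroid [371. -83.]
top [402. 272.] rect ctr 502 -156 size 43 43 centroid [ 502. -155.]
top [272. 263.] rect ctr 513 133 size 36 33 centroid [513. 133.]
top [187. 265.] rect ctr 512 339 size 67 80 centroid [503. 323.]
top [605. 206.] rect ctr 672 -636 size 6 136 centroid [ 666. -625.]
top [350. 186.] rect ctr 696 -36 size 33 34 centroid [696. -36.]
```

```bash
python3 -m handwheel '[[0,0,0,5,-6,20,16],[0,0,0,0,0,25,16],[0,0,0,0,0,15,16],[0,0,0,0,0,8,16],[0,0,0,0,0,2,16],[0,0,0,-5,0,0,16],[0,0,0,-5,0,0,16],[0,0,0,-8,0,0,16],[0,0,0,-12,0,0,16],[0,0,0,-12,0,0,16],[0,0,0,-12,0,0,16],[0,0,0,-12,0,0,16]]'
python3 -m handwheel '[[0,0,0,-12,0,0,16],[0,0,0,-10,0,0,16],[0,0,0,-8,0,0,16],[0,0,0,-6,0,0,16],[0,0,0,-4,0,0,16],[0,0,0,0,0,0,16],[0,0,0,0,0,0,16]]'
python3 -c "
from h import *
to(556,-120,9,5)
for n in('top','side'):
  im=env.camera(n)[:,:,::-1].copy();discs(n,im)"
```

```text
time_s: 11.4
position: [0.5226, -0.1397, 0.0044]
eef_rot: [-0.284, 0.959, -0.0, 0.0]
force: [-1.6, -1.1, 1.7]
width: 0.186
time_s: 12.1
position: [0.5552, -0.1184, 0.0042]
eef_rot: [-0.283, 0.959, 0.0, 0.0]
force: [-0.3, 0.4, -0.1]
width: 0.183
at [ 555.2 -118.4    4.2] heading 32.92 tilt [ 0.  0. -1.] force [-0.3  0.4 -0.1] t 12.1 q [-0.32  0.53 -0.3   0.74  0.   -0.9 ]
shift [ 0.2 -1.8 -0.8] turn units 3.99
top [364. 329.] rect ctr 373 -71 size 15 30 centroid [373. -71.]
top [272. 263.] rect ctr 513 133 size 36 33 centroid [513. 133.]
top [187. 265.] rect ctr 512 339 size 67 80 centroid [502. 323.]
top [374. 234.] rect ctr 587 -93 size 23 43 centroid [585. -94.]
top [605. 207.] rect ctr 664 -621 size 6 100 centroid [ 665. -624.]
top [350. 186.] rect ctr 696 -36 size 35 34 centroid [696. -36.]
side [223. 282.] rect ctr 366 -66 size 36 67 centroid [368. -67.]
side [395. 261.] rect ctr 694 -33 size 42 31 centroid [694. -33.]
side [237. 226.] rect ctr 386 66 size 37 34 centroid [385.  65.]
side [285. 136.] rect ctr 484 351 size 26 109 centroid [482. 347.]
```

```bash
python3 -m handwheel '[[0,0,0,12,0,0,16],[0,0,0,10,0,0,16],[0,0,1,0,0,0,16],[0,0,1,0,0,0,16],[0,0,1,0,0,0,16],[0,0,1,0,0,0,16],[0,0,0,0,0,0,16],[0,0,0,0,0,0,16]]'
python3 -c "
from h import *
to(541,-108,9,5)"
```

```text
time_s: 13.0
position: [0.5359, -0.1308, 0.0043]
eef_rot: [-0.078, 0.997, 0.0, -0.0]
force: [0.1, 0.4, -0.4]
width: 0.189
at [ 535.9 -130.8    4.3] heading 9.0 tilt [-0.  0. -1.] force [ 0.1  0.4 -0.4] t 13.0 q [-0.35  0.51 -0.35  0.72 -0.   -0.51]
shift [-8.6 21.8 -0.7] turn units 0.0
```

```bash
python3 -m handwheel '[[0,0,0,0,12,0,16],[0,0,0,0,10,0,16],[0,0,0,-6,0,0,16],[0,0,0,-6,0,0,16],[0,0,0,-6,0,0,16],[0,0,0,-10,0,0,16],[0,0,0,-12,0,0,16],[0,0,0,-12,0,0,16],[0,0,0,-12,0,0,16],[0,0,0,-12,0,0,16],[0,0,0,-10,0,0,16],[0,0,0,-8,0,0,16]]'
python3 -m handwheel '[[0,0,0,-6,0,0,16],[0,0,0,-5,0,0,16],[0,0,0,-3,0,0,16],[0,0,0,0,0,0,16],[0,0,0,20,0,0,16],[0,0,0,20,0,0,16],[0,0,0,0,0,-35,16],[0,0,0,0,0,-35,16],[0,0,0,0,0,0,16]]'
python3 -c "
from h import *
to(580,140,-68,75)
for n in('top','side'):
  im=env.camera(n)[:,:,::-1].copy();discs(n,im);cv2.imwrite(f'pics/{n}4.png',im)"
```

```text
time_s: 14.2
position: [0.6271, -0.0943, 0.0042]
eef_rot: [-0.078, 0.997, -0.0, -0.0]
force: [-1.9, -1.1, 1.6]
width: 0.191
time_s: 15.1
position: [0.6042, -0.0993, 0.0797]
eef_rot: [-0.078, 0.997, -0.002, 0.005]
force: [1.3, -0.3, 0.2]
width: 0.189
at [604.2 -99.3  79.7] heading 8.9 tilt [ 0.01  -0.002 -1.   ] force [ 1.3 -0.3  0.2] t 15.1 q [-0.27  0.52 -0.09  0.95  0.   -0.42]
shift [-13.1 240.2   3.9] turn units 12.82
top [272. 263.] rect ctr 513 133 size 36 33 centroid [513. 133.]
top [186. 265.] rect ctr 512 339 size 67 80 centroid [502. 323.]
top [369. 195.] rect ctr 677 -80 size 26 48 centroid [678. -81.]
top [349. 187.] rect ctr 695 -36 size 33 35 centroid [696. -36.]
side [388. 285.] rect ctr 673 -86 size 53 44 centroid [673. -87.]
side [223. 282.] rect ctr 366 -66 size 36 67 centroid [368. -68.]
side [395. 261.] rect ctr 694 -33 size 43 31 centroid [694. -33.]
side [237. 226.] rect ctr 386 66 size 37 34 centroid [385.  65.]
side [299. 200.] rect ctr 511 136 size 50 37 centroid [512. 135.]
side [292. 128.] rect ctr 495 376 size 168 71 centroid [499. 377.]
side [70. 15.] rect ctr -222 962 size 50 300 centroid [-230.  994.]
```

```bash
python3 -m handwheel '[[0,0,0,7,31,0,16],[0,0,0,7,31,0,16],[0,0,1,7,31,0,16],[0,0,1,0,0,0,16],[0,0,1,0,0,0,16],[0,0,1,0,0,0,16],[0,0,1,0,0,0,16],[0,0,1,0,0,0,16],[0,0,1,0,0,0,16],[0,0,1,0,0,0,16],[0,0,1,0,0,0,16],[0,0,1,0,0,0,16]]'
python3 -m handwheel '[[0,0,1,0,0,0,16],[0,0,1,0,0,0,16],[0,0,0.8,0,0,0,16],[0,0,0,0,0,0,16],[0,0,0,0,0,0,16]]'
python3 -c "
from h import *
to(497,171,-68.3,75)"
```

```text
time_s: 16.4
position: [0.5639, -0.0094, 0.0725]
eef_rot: [0.433, 0.901, -0.0, -0.001]
force: [-0.4, 0.5, 0.6]
width: 0.187
time_s: 16.9
position: [0.5644, -0.0095, 0.0732]
eef_rot: [0.558, 0.83, -0.0, -0.001]
force: [-0.4, -0.6, -0.1]
width: 0.185
at [564.4  -9.5  73.2] heading -67.78 tilt [-0.002  0.    -1.   ] force [-0.4 -0.6 -0.1] t 16.9 q [-0.13  0.45 -0.23  0.89 -0.    1.05]
shift [192.5   5.9  -1.6] turn units 0.09
```

```bash
python3 -m handwheel '[[0,0,0,38,1,0,16],[0,0,0,38,1,0,16],[0,0,0,38,1,0,16],[0,0,0,38,1,0,16],[0,0,0,40,1,0,16],[0,0,0,0,0,0,16],[0,0,0,0,0,0,16]]'
python3 -c "
from h import *
to(497,171,-68.3,5)
im=env.camera('side')[:,:,::-1].copy();discs('side',im)"
```

```text
time_s: 17.6
position: [0.497, 0.1708, 0.0739]
eef_rot: [0.557, 0.83, -0.0, -0.0]
force: [-0.6, -0.4, 0.7]
width: 0.187
at [497.  170.8  73.9] heading -67.7 tilt [-0.    -0.001 -1.   ] force [-0.6 -0.4  0.7] t 17.6 q [ 0.21  0.38 -0.34  0.85 -0.    1.39]
shift [ 0.3  0.1 68.9] turn units 0.1
side [388. 285.] rect ctr 673 -86 size 53 44 centroid [673. -87.]
side [223. 282.] rect ctr 366 -66 size 36 67 centroid [368. -68.]
side [395. 261.] rect ctr 694 -33 size 43 31 centroid [694. -33.]
side [237. 226.] rect ctr 386 66 size 38 34 centroid [385.  66.]
side [299. 200.] rect ctr 511 136 size 50 37 centroid [511. 135.]
side [46. 36.] rect ctr -270 883 size 94 64 centroid [-264.  863.]
side [72. 23.] rect ctr -239 958 size 84 306 centroid [-207.  943.]
side [32. 16.] rect ctr -350 1000 size 134 228 centroid [-354.  997.]
side [11.  7.] rect ctr -449 1062 size 71 110 centroid [-445. 1058.]
```

```bash
python3 -m handwheel '[[0,0,0,0,0,20,16],[0,0,0,0,0,25,16],[0,0,0,0,0,15,16],[0,0,0,0,0,8,16],[0,0,0,0,0,2,16],[0,0,0,-5,0,0,16],[0,0,0,-5,0,0,16],[0,0,0,-8,0,0,16],[0,0,0,-12,0,0,16],[0,0,0,-12,0,0,16],[0,0,0,-12,0,0,16],[0,0,0,-12,0,0,16]]'
python3 -m handwheel '[[0,0,0,-12,0,0,16],[0,0,0,-12,0,0,16],[0,0,0,-12,0,0,16],[0,0,0,-12,0,0,16],[0,0,0,-12,0,0,16],[0,0,0,-12,0,0,16],[0,0,0,-8,0,0,16],[0,0,0,-6,0,0,16],[0,0,0,-4,0,0,16],[0,0,0,-2,0,0,16],[0,0,0,0,0,0,16],[0,0,0,20,0,0,16]]'
python3 -m handwheel '[[0,0,0,20,0,0,16],[0,0,0,0,0,-20,16],[0,0,0,0,0,-40,16],[0,0,0,0,0,0,16],[0,0,0,0,0,0,16]]'
python3 -c "
from h import *
to(528,-10,9,65)
for n in('top','side'):
  im=env.camera(n)[:,:,::-1].copy();discs(n,im);cv2.imwrite(f'pics/{n}5.png',im)"
```

```text
time_s: 18.85
position: [0.523, 0.108, 0.0045]
eef_rot: [0.558, 0.83, 0.0, 0.0]
force: [-1.0, 1.9, 0.8]
width: 0.187
time_s: 20.05
position: [0.5509, 0.0408, 0.0044]
eef_rot: [0.559, 0.829, -0.0, 0.001]
force: [-0.4, 0.3, -0.2]
width: 0.186
time_s: 20.55
position: [0.5431, 0.0609, 0.0652]
eef_rot: [0.558, 0.83, 0.001, 0.001]
force: [0.4, 0.0, -0.3]
width: 0.189
at [543.1  60.9  65.2] heading -67.86 tilt [ 0.003 -0.001 -1.   ] force [ 0.4  0.  -0.3] t 20.55 q [-0.    0.43 -0.3   0.85 -0.    1.18]
shift [-60.  -40.8   0.2] turn units -12.81
top [368. 330.] rect ctr 371 -80 size 32 33 centroid [371. -80.]
top [186. 265.] rect ctr 512 339 size 67 80 centroid [503. 323.]
top [340. 240.] rect ctr 570 -15 size 37 16 centroid [569. -16.]
top [605. 207.] rect ctr 664 -621 size 6 100 centroid [ 666. -624.]
top [373. 196.] rect ctr 675 -90 size 48 46 centroid [674. -90.]
top [351. 187.] rect ctr 696 -41 size 36 25 centroid [695. -40.]
side [388. 285.] rect ctr 673 -86 size 53 44 centroid [673. -87.]
side [223. 282.] rect ctr 366 -66 size 36 67 centroid [368. -68.]
side [395. 261.] rect ctr 694 -32 size 41 31 centroid [694. -32.]
side [328. 250.] rect ctr 568 -3 size 46 37 centroid [568.  -3.]
side [237. 226.] rect ctr 386 66 size 37 34 centroid [386.  65.]
side [285. 128.] rect ctr 479 376 size 34 168 centroid [481. 378.]
side [56. 35.] rect ctr -250 866 size 92 127 centroid [-235.  867.]
side [72. 21.] rect ctr -230 968 size 59 318 centroid [-211.  955.]
```

View pics/side5.png

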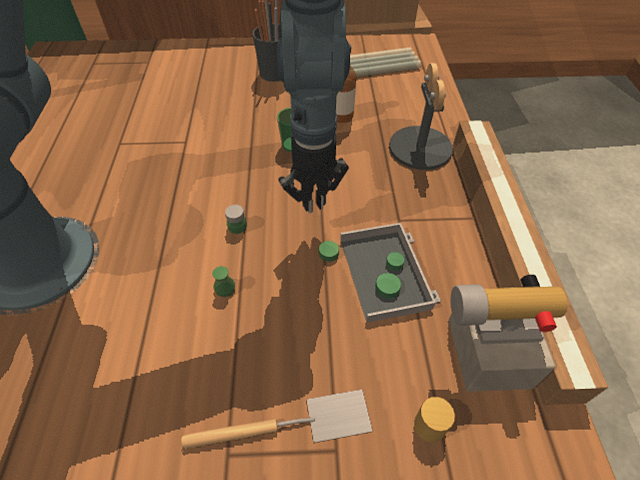

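The large and small discs are in the bay, and the medium sits at (328,250), in front of the mouth at about (568,-3). I'll turn to heading 9° behind it.

```bash
python3 -m handwheel '[[0,0,0,-20,-14,0,16],[0,0,0,-20,-14,0,16],[0,0,0,-20,-14,0,16],[0,0,-1,0,0,0,16],[0,0,-1,0,0,0,16],[0,0,-1,0,0,0,16],[0,0,-1,0,0,0,16],[0,0,-1,0,0,0,16],[0,0,-1,0,0,0,16],[0,0,-1,0,0,0,16],[0,0,-1,0,0,0,16],[0,0,-1,0,0,0,16]]'
python3 -m handwheel '[[0,0,-1,0,0,0,16],[0,0,-1,0,0,0,16],[0,0,-1,0,0,0,16],[0,0,-0.8,0,0,0,16],[0,0,0,0,0,0,16],[0,0,0,0,0,0,16]]'
python3 -c "
from h import *
to(526,-10,9,5)"
```

```text
time_s: 21.85
position: [0.5242, -0.0105, 0.0626]
eef_rot: [0.119, 0.993, -0.0, -0.002]
force: [0.3, -0.3, 0.3]
width: 0.183
time_s: 22.45
position: [0.5247, -0.0105, 0.0632]
eef_rot: [-0.077, 0.997, 0.0, -0.001]
force: [0.1, -0.4, 0.1]
width: 0.185
at [524.7 -10.5  63.2] heading 8.81 tilt [-0.002  0.    -1.   ] force [ 0.1 -0.4  0.1] t 22.45 q [-0.14  0.39 -0.35  0.83 -0.   -0.29]
shift [-1.4  0.3 58.2] turn units -0.03
```

```bash
python3 -m handwheel '[[0,0,0,0,0,20,16],[0,0,0,0,0,20,16],[0,0,0,0,0,12,16],[0,0,0,0,0,6,16],[0,0,0,-5,0,1,16],[0,0,0,-5,0,0,16],[0,0,0,-5,0,0,16],[0,0,0,-8,0,0,16],[0,0,0,-12,0,0,16],[0,0,0,-12,0,0,16],[0,0,0,-12,0,0,16],[0,0,0,-12,0,0,16]]'
python3 -m handwheel '[[0,0,0,-10,0,0,16],[0,0,0,-8,0,0,16],[0,0,0,-6,0,0,16],[0,0,0,-5,0,0,16],[0,0,0,-3,0,0,16],[0,0,0,0,0,0,16],[0,0,0,20,0,0,16],[0,0,0,20,0,0,16],[0,0,0,0,0,-40,16],[0,0,0,0,0,-40,16],[0,0,0,0,0,-40,16],[0,0,0,0,0,-40,16]]'
python3 -m handwheel '[[0,0,0,40,0,0,16],[0,0,0,40,0,0,16],[0,0,0,40,0,0,16],[0,0,0,20,-40,0,16],[0,0,0,0,-40,0,16],[0,0,0,0,-40,0,16],[0,0,0,0,-40,0,16],[0,0,0,0,-40,0,16],[0,0,0,0,0,0,16],[0,0,0,0,0,0,16]]'
python3 -c "
from h import *
to(526,-10,9,5)
for n in('top','side'):
  im=env.camera(n)[:,:,::-1].copy();discs(n,im);cv2.imwrite(f'pics/{n}6.png',im)
a=cv2.imread('pics/top6.png')[140:350,255:435];b=cv2.imread('pics/side6.png')[180:390,200:480]
cv2.imwrite('pics/f.png',cv2.resize(np.hstack([a,b]),None,fx=1.7,fy=1.7,interpolation=cv2.INTER_CUBIC))"
```

```text
time_s: 23.65
position: [0.597, 0.0006, 0.0058]
eef_rot: [-0.078, 0.997, -0.0, 0.0]
force: [-1.6, 0.6, 1.1]
width: 0.191
time_s: 24.85
position: [0.5876, -0.0008, 0.1669]
eef_rot: [-0.078, 0.997, 0.0, 0.0]
force: [1.4, -0.6, 0.3]
width: 0.187
time_s: 25.85
position: [0.4804, -0.2206, 0.1651]
eef_rot: [-0.077, 0.997, 0.0, 0.0]
force: [0.4, 0.7, -0.2]
width: 0.187
at [ 480.4 -220.6  165.1] heading 8.81 tilt [ 0.  0. -1.] force [ 0.4  0.7 -0.2] t 25.85 q [-0.55  0.31 -0.19  1.07  0.   -0.7 ]
shift [-77.3 201.1 160.2] turn units -0.03
top [369. 331.] rect ctr 371 -82 size 28 28 centroid [371. -83.]
top [187. 265.] rect ctr 512 339 size 67 80 centroid [502. 323.]
top [330. 201.] rect ctr 660 7 size 38 39 centroid [660.   7.]
top [373. 196.] rect ctr 675 -90 size 46 47 centroid [675. -90.]
top [350. 186.] rect ctr 697 -36 size 34 35 centroid [696. -36.]
side [388. 285.] rect ctr 673 -86 size 53 44 centroid [673. -87.]
side [223. 282.] rect ctr 366 -66 size 36 67 centroid [368. -68.]
side [395. 261.] rect ctr 694 -33 size 43 31 centroid [694. -33.]
side [373. 243.] rect ctr 658 11 size 48 38 centroid [657.  11.]
side [74. 26.] rect ctr -230 958 size 68 300 centroid [-195.  923.]
side [61.  6.] rect ctr -275 1045 size 49 152 centroid [-280. 1060.]
```

View pics/f.png

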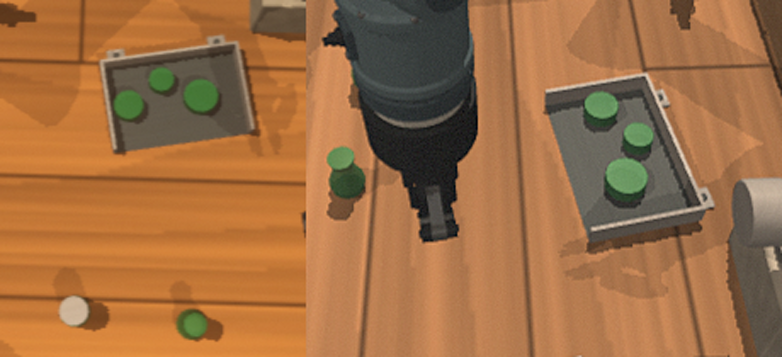

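All three discs lie flat and well inside the bay in both views; in the crop they are at (129,105), (161,80) and (201,97). The jar and vase haven't moved, and the arm is clear of everything.

```bash
python3 -c "
from workcell import env
print(env.sign_off())"
```

```text
the job is handed in; nothing more can be done
None
```

All three glass offcuts are flat and wholly inside the scrap bay, and I handed the job in after about 26 s of the 70 s allowed. I pushed them with two nearly closed fingertips: the small one in a single push, the large and medium in two pushes each. None was pinched or lifted.

- **Final positions:** in the bay's own frame (mm), the small disc is at about (26, 0), the large at (-4, -49) and the medium at (-3, +49). Each is at least about 16 mm clear of the walls and 35 mm inside the mouth.
- **Camera agreement:** the top and side views agree on these positions to within about 4 mm.
- **Bystanders:** the vase and tumbler measure the same in the last top view as at the start. The jar held in every side view until the arm hid it at the end, and the last top view shows it upright. I did not measure the bottle, paddle and weight again, but the arm never went near them at bench height.
- **Forces:** tool force read no more than about 2 N per axis at the end of each move. It was not logged in between.
- **At hand-in:** the gripper was about 165 mm above the bench, touching nothing. No checks failed.

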